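# Assemble the sieve column on the shaker

### The arm

A 6-joint arm with a two-finger parallel gripper is mounted at the origin on a cart in front of the work surface, level with it; the furniture and walls round the work are solid. World frame = base frame: x ahead of the robot, y to its left, z up, the work surface at z = 0. Lengths are in m, angles in rad, forces in N, time in s.
With the tool pointing down it reaches from about 0.25 to 0.725 m from the base axis. Payload 4 kg.
Tool frame: the origin (TCP) lies at the very end of the fingers, on their centre line; the grasp point (between the pads) lies 19 mm behind it; z points along the fingers, y is the line along which they close (so a half turn about z gives the same grasp; the last joint's range is limited). The gripper opens to 85 mm and grips with 20 to 120 N. Pads are 22 mm wide; open, the fingers measure 114 mm over their backs; the gripper's body (76 mm by 85 mm) begins 54 mm behind the grasp point. The pads swing forward as they close: fully open they stand 13 mm farther back than shut.
Start: joints at [1.269, 0.241, 0.005, 1.335, 0, 1.571], TCP at [0.149, 0.477, 0.196] pointing down, gripper open.
Joint ranges: [-2.72, 2.72], [-1.05, 1.87], [-1.09, 1.28], [-1.99, 2.15], [-1.42, 1.44], [-3.14, 3.14]. Speed limits (rad/s): [2.79, 2.79, 3.14, 3.14, 3.14, 3.14].

### API

Orientations are given as a unit quaternion [x, y, z, w].
In Python, from workcell import bot, vision, workorder gives the robot as it stands.
- The arm moves only by the shell command python3 -m creep 'ROWS' [OPENING]. ROWS is JSON, a list of rows, each a list of 2 entries, a list of its own where there are three numbers: the shift along the tool's x, y, z in mm, then the turn, a rotation vector about the tool's x, y, z in rad. In form: [[[dx, dy, dz], [wx, wy, wz]], ...]. A call has 1 to 12 rows; each row shifts and turns the commanded pose from where the row before left it, along the tool's axes as they then stand; what a row does not reach is not made up. A row lasts 1/8 s, in which the tool goes at most 62.5 mm and 10.7 degrees, less where a joint would pass 70% of its speed; a pose out of reach is approached as far as the arm can. A call is refused whole if a number of a shift passes 62.5 or a number of a turn 0.188, either way. A call with a gripper value outside its range is refused whole. OPENING is the finger opening in mm, from 0 to 85.4, set as the call begins (- or left out, the last holds). The fingers move at their own pace and stop on an object; the grip force is fixed at half the most. Time passes only in rows, so rows that do not move let the fingers close. It gives the time, the measured TCP pose, the force, the opening and the grip force at its end, in the units of the state.
- bot.get_obs(): the state, without advancing time (a new reading comes with each control period).
- vision.camera(name): name is "side" or "top" or "wrist"; returns a dict with "image" (420x560x3 uint8, blue, green, red), "z_map" (420x560 float32, m along the optical axis (not along the pixel's ray), 0 where there is no reading), "K" (3x3 intrinsics, pixels), "rvec" (rotation vector, rad) and "tvec" (3), from world to camera coordinates, as OpenCV has them; the wrist camera has in their place "tool_from_camera" (4x4, takes a point from camera to tool coordinates, whose origin is the TCP and whose axes are the flange's). Camera axes: x right, y down, z forward; pixel columns grow to the right and rows downward; lengths in m; the calibration is good to about 2 mm. A picture is of the moment at which its call begins: read the wrist's pose just before it.
- workorder.job_done(): hands the job in; it is judged then, once.
Trained networks look in a picture, given as the dict that the camera call returned (one of the last four; its "shot" number tells which), for a name from the list of things; names that differ only in an ending like _2 or _b are one class to them, and where a whole thing is asked for, a point or a joint stands for the part that bears it (a point fixed in the world has none). Each returns a list of dicts, best first, with "score" (0 to 1); they miss things now and then, are a little off and sometimes report something else, mostly with a low value. They report only what shows in the picture. A call takes as long as a camera call. They do not tell look-alikes from the thing itself.
- vision.spot_in(picture, query): "position" ([column, row] in pixels, amid what is visible of it).
- vision.place_of(picture, query): "position" ([column, row] in pixels: a listed point, or the origin of a listed thing).
The state is a dict: "clock": time; "joint_pos": joint angles; "joint_vel": joint speeds; "tau": joint torques, N m; "eef_pos": TCP position; "tool_rot": TCP orientation; "ft_force": force on the tool from outside, world axes, zero at the start; "ft_torque": the same for the moment, N m; "grip_width": finger opening in m; "grasp_force": force on a finger pad.
Only numpy, scipy, OpenCV 4.12 (cv2) and the standard library are available. Lean on these libraries where they do the work, as an engineer would, in place of code of your own. Each camera call takes 0.05 s, during which the arm holds its last target. There are 200 camera calls.

### The job

Build up the sieve column on the grey shaker, one piece at a time from the bottom: the blue sieve into the shaker's steel cup, the green sieve on the blue, the yellow on the green, and the lid with the black knob on top. Each piece must sit level and fully home in the one below, and none may be tipped over. Leave the red sieve and the white jar standing where they are.

Things in the scene. Friction and masses are not known exactly. Their poses are not given: they have to be found in the camera images.
- sieve_blue: Fine sieve, blue barrel; goes lowest. Standing: tapered steel foot (34 mm across below, 42 mm at 10 mm height), then straight barrel 54 mm across from 10 to 40 mm height, in its top a round socket 45 mm wide, 13 mm deep, mesh at its bottom. Loose, rigid, about 0.06 to 0.13 kg. Origin: centre of the foot's underside; z up the axis; yaw does not matter.
- sieve_green: Medium sieve, green barrel; goes on the blue one. Shape, size, mass and origin as sieve_blue. A foot drops into the socket below until the barrel's lower edge rests on the rim: stacked origins are then 30 mm apart. Grip barrels from above across the diameter, fingertips above the barrel's lower edge, so that they do not reach past the piece below.
- sieve_yellow: Coarse sieve with a yellow barrel and wide mesh; goes on the green one. Shape, size, mass and origin as sieve_blue.
- lid: Lid: white disc 54 mm across (10 to 17 mm height) on the same 10 mm tapered foot as the sieves, with an upright black cylindrical knob, 22 mm across, from 17 to 41 mm height, to grip it by. Fits a sieve's socket as a sieve does, origin 30 mm above that sieve's. Loose, about 0.04 to 0.085 kg. Origin: centre of the foot's underside; z up.
- shaker: Sieve shaker, fixed to the worktop: round grey base 110 mm across, 32 mm high, small black panel on its side (its -x); on its middle a steel cup 54 mm across, its rim 60 mm above the worktop, with the same socket as the sieves (45 mm wide, 13 mm deep). Origin: centre of the underside, at worktop height; z up.
- seat (a point): Point on the axis of the shaker's cup, 50 mm above the worktop (10 mm below the cup's rim): where the origin of the lowest sieve is when it is fully home.
- sieve_red: Spare sieve with a red barrel, not used today; stays where it stands. Shape, size and origin as sieve_blue.
- jar: Bystander: white jar with a white screw cap, 46 mm across, 84 mm high, loose; stays where it stands. Origin: centre of its underside.
Not all that is in view belongs to the job. Leave any purple look-alike of the sieve_green alone.

How it is judged:
On the way, in this order (a step that is already met when the one before it is completed fails the run):
1. the blue sieve is seated in the shaker's cup (horizontal distance between sieve_blue and seat below 0.005 m and z of sieve_blue in the frame of seat between -0.004 and 0.004 m and angle between sieve_blue's own z axis and vertical below 0.08 rad), for 0.2 s.
2. the green sieve is seated on the blue one (all of step 1 and horizontal distance between sieve_green and sieve_blue below 0.005 m and z of sieve_green in the frame of sieve_blue between 0.026 and 0.034 m and angle between sieve_green's own z axis and vertical below 0.08 rad), for 0.2 s.
3. the yellow sieve is seated on the green one (all of step 2 and horizontal distance between sieve_yellow and sieve_green below 0.005 m and z of sieve_yellow in the frame of sieve_green between 0.026 and 0.034 m and angle between sieve_yellow's own z axis and vertical below 0.08 rad), for 0.2 s.
4. the lid is seated on the yellow sieve (all of step 3 and horizontal distance between lid and sieve_yellow below 0.005 m and z of lid in the frame of sieve_yellow between 0.026 and 0.034 m and angle between lid's own z axis and vertical below 0.08 rad), for 0.2 s.
At the end, for the whole second after the job is handed in: Blue in the cup, green on blue, yellow on green, lid on yellow: each within 5 mm of the axis and 4 mm of seated height, tilted under 0.08 rad, at rest (under 0.02 m/s); red sieve and jar upright (tilt under 0.1 rad) and within 30 mm of their starts (all of step 4 and linear speed of each of sieve_blue, sieve_green, sieve_yellow, lid below 0.02 m/s and distance of each of sieve_red, jar from where it was at the start of the episode below 0.03 m and angle between each of sieve_red, jar's own z axis and vertical below 0.1 rad); the robot touches nothing.
It fails at once if the red sieve is pushed away or knocked over (distance of sieve_red from where it was at the start of the episode above 0.03 m or angle between sieve_red's own z axis and vertical above 0.5 rad).
It fails at once if the jar is pushed away or knocked over (distance of jar from where it was at the start of the episode above 0.03 m or angle between jar's own z axis and vertical above 0.5 rad).
It fails at once if a sieve of the column or the lid is tipped over (angle between any of sieve_blue, sieve_green, sieve_yellow, lid's own z axis and vertical above 0.7 rad).
It also fails if it takes over 96 s, if anything falls off the work surface, if the arm or the gripper's body presses on something with over 40 N, if the wrist force passes 120 N, or if a joint passes its speed limit or range.

## Working session

There is one attempt and no reset: what is moved stays moved. The work goes in short steps, Python scripts to look and compute and a shell command to move; the robot and the scene stay as the last step left them, time stands still between calls to the robot, and variables do not carry over. Pictures are saved under pics/ and viewed, at most 14 in all, crops included, and the job is handed in when it is done.

```bash
mkdir -p pics; cat > h.py <<'E'
import numpy as np, cv2
from scipy.spatial.transform import Rotation as R
from workcell import bot, vision, workorder
def pts(p, obs=None):
    """world xyz map of a picture"""
    z=p["z_map"].astype(float); K=np.array(p["K"]); v,u=np.mgrid[:z.shape[0],:z.shape[1]]
    c=np.stack([(u-K[0,2])/K[0,0]*z,(v-K[1,2])/K[1,1]*z,z],-1)
    if "rvec" in p:
        Rm=cv2.Rodrigues(np.array(p["rvec"],float))[0]; w=(c-np.ravel(p["tvec"]))@Rm
    else:
        T=np.array(p["tool_from_camera"]); t=c@T[:3,:3].T+T[:3,3]
        w=t@R.from_quat(obs["tool_rot"]).as_matrix().T+obs["eef_pos"]
    w[z==0]=np.nan
    return w
E
python3 - <<'E'
from h import *
o=bot.get_obs(); print(o)
for n in ("top","side"):
    p=vision.camera(n); cv2.imwrite(f"pics/{n}0.png",p["image"]); w=pts(p)
    np.savez(f"{n}0.npz",w=w,img=p["image"])
    for q in ["sieve_blue","sieve_green","sieve_yellow","lid","shaker","sieve_red","jar"]:
        for d in vision.spot_in(p,q)[:3]:
            u,v=map(int,np.round(d["position"])); print(n,q,round(d["score"],2),(u,v),np.round(w[v,u],3),p["image"][v,u])
E
```

```text
{'clock': 0.0, 'joint_pos': array([1.26896336e+00, 2.41417816e-01, 3.73109878e-03, 1.33518681e+00,
       2.62468008e-05, 1.57079832e+00]), 'joint_vel': array([ 0.00042858, -0.00025639,  0.00275073,  0.00024727,  0.00074201,
        0.0013969 ]), 'tau': array([-2.13201047e-04, -3.72318220e+01,  2.52407634e+01,  1.70827238e-02,
        4.75401521e-05, -4.59919356e-07]), 'eef_pos': array([0.14841942, 0.47673286, 0.19471323]), 'tool_rot': array([ 1.50345176e-01,  9.88633021e-01, -1.02482321e-03, -1.69120925e-04]), 'ft_force': array([ 0.33679475, -0.20256545, -0.18530326]), 'ft_torque': array([0.05134937, 0.00221932, 0.00103747]), 'grasp_force': 0.0, 'grip_width': 0.08515121352134593}
top sieve_blue 0.93 (188, 246) [0.466 0.269 0.029] [72 73 75]
top sieve_green 0.88 (146, 262) [0.437 0.366 0.03 ] [34 13 29]
top sieve_green 0.83 (157, 205) [0.569 0.339 0.028] [82 79 84]
top sieve_yellow 0.88 (344, 238) [ 0.453 -0.093  0.031] [77 77 80]
top lid 0.73 (228, 190) [0.588 0.167 0.042] [15 18 17]
top shaker 0.76 (295, 189) [0.575 0.011 0.049] [59 57 55]
top sieve_red 0.66 (420, 227) [ 0.464 -0.273  0.031] [62 59 62]
top jar 0.74 (269, 242) [0.452 0.08  0.082] [114 124 130]
side sieve_green 0.85 (238, 313) [0.59  0.342 0.028] [ 95  97 101]
side sieve_green 0.63 (307, 325) [0.444 0.373 0.028] [97 35 78]
side sieve_yellow 0.69 (296, 189) [ 0.447 -0.086  0.032] [87 69 67]
side lid 0.86 (241, 256) [0.591 0.176 0.031] [33 34 39]
side shaker 0.69 (244, 213) [0.59  0.034 0.046] [ 99 103 109]
side sieve_red 0.49 (288, 154) [ 0.464 -0.271  0.029] [71 72 77]
side jar 0.67 (294, 224) [0.462 0.102 0.067] [120 134 139]
side jar 0.22 (242, 253) [0.589 0.176 0.04 ] [36 37 39]
```

View pics/top0.png

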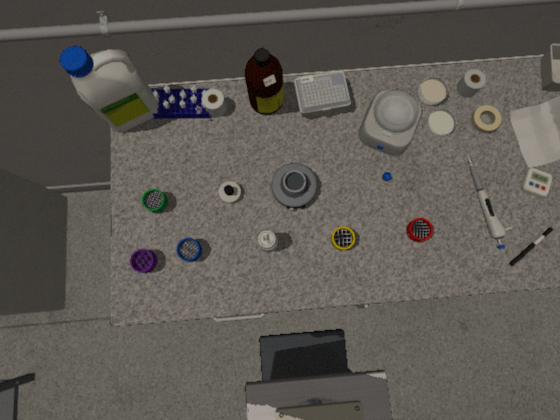

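```bash
cat >> h.py <<'E'
def ring(w,c,zlo,zhi,r=0.036,rad=None):
    """circle centre from top-view points within a height band near c (largest circle of the rim, minEnclosing + least squares)"""
    m=(np.hypot(w[...,0]-c[0],w[...,1]-c[1])<r)&(w[...,2]>zlo)&(w[...,2]<zhi)
    q=w[m]
    xy=q[:,:2].astype(np.float32)
    (cx,cy),rr=cv2.minEnclosingCircle(xy); return len(q),np.round([cx,cy,rr],4),np.round(np.median(q,0),4)
E
python3 - <<'E'
from h import *
for n in ("top","side"):
    w=np.load(n+"0.npz")["w"]
    for k,c,a,b in [("blue",(.466,.269),.034,.046),("green?",(.437,.366),.034,.046),("green?",(.569,.339),.034,.046),("yellow",(.453,-.093),.034,.046),("liddisc",(.588,.167),.012,.022),("knob",(.588,.167),.036,.046),("cup",(.575,.011),.054,.066),("red",(.464,-.273),.034,.046),("jar",(.452,.08),.078,.09)]:
        try: print(n,k,*ring(w,c,a,b))
        except Exception as e: print(n,k,"none")
E
```

```text
top blue 158 [0.4563 0.266  0.0273] [0.4563 0.2675 0.0404]
top green? 170 [0.4398 0.3725 0.0273] [0.4387 0.3745 0.0404]
top green? 145 [0.5791 0.3432 0.0271] [0.5758 0.3421 0.0401]
top yellow 142 [ 0.4531 -0.09    0.027 ] [ 0.452  -0.0901  0.0406]
top liddisc 293 [0.5902 0.167  0.0269] [0.5865 0.1645 0.0179]
top knob 64 [0.5902 0.1665 0.0109] [0.5897 0.167  0.0417]
top cup 106 [0.5912 0.0106 0.0269] [0.5791 0.0117 0.0603]
top red 160 [ 0.4583 -0.2716  0.027 ] [ 0.4579 -0.2702  0.04  ]
top jar 260 [0.4597 0.0836 0.02  ] [0.4596 0.0838 0.085 ]
side blue 183 [0.4584 0.2662 0.0285] [0.4593 0.27   0.0397]
side green? 218 [0.4426 0.3716 0.0277] [0.4435 0.3746 0.0402]
side green? 155 [0.5805 0.3427 0.0279] [0.5753 0.3359 0.0402]
side yellow 118 [ 0.4559 -0.09    0.0289] [ 0.4549 -0.0899  0.0397]
side liddisc 216 [0.5915 0.1665 0.0282] [0.5913 0.1754 0.0183]
side knob 59 [0.5936 0.1667 0.0118] [0.5932 0.1682 0.0417]
side cup 88 [0.5914 0.0107 0.0272] [0.5837 0.0158 0.0593]
side red 94 [ 0.4605 -0.2716  0.0306] [ 0.4615 -0.2696  0.0397]
side jar 155 [0.4617 0.0837 0.0209] [0.462  0.0875 0.0851]
```

View pics/side0.png

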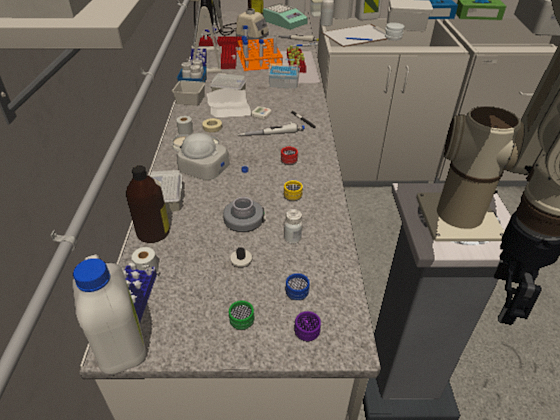

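The top view shows blue at (188,249), green at (155,201), purple decoy at (143,261), yellow at (343,238), lid at (230,191), shaker at (294,185), jar at (267,241) and red at (420,229). The side view agrees with this. The rim fits give radius 27 mm, so the centres are usable. I'll move over blue with the tool turned to world alignment.

```bash
python3 -m creep '[[[0,0,0],[0,0,-0.151]],[[0,0,0],[0,0,-0.151]],[[-44,-30,0],[0,0,0]],[[-44,-30,0],[0,0,0]],[[-44,-30,0],[0,0,0]],[[-44,-30,0],[0,0,0]],[[-44,-30,0],[0,0,0]],[[-44,-30,0],[0,0,0]],[[-44,-30,0],[0,0,0]],[[0,0,0],[0,0,0]],[[0,0,0],[0,0,0]]]' 75
python3 - <<'E'
from h import *
o=bot.get_obs();p=vision.camera("wrist");cv2.imwrite("pics/w1.png",p["image"])
print(np.round(o["eef_pos"],4),np.round(o["tool_rot"],4),np.round(o["joint_pos"],2));w=pts(p,o)
print(np.round(p["tool_from_camera"],3))
print(ring(w,(.457,.266),.034,.046))
E
```

```text
clock: 2.17
eef_pos: [0.4563, 0.2673, 0.1954]
tool_rot: [0.0, 1.0, -0.0, -0.0]
ft_force: [-0.7, 0.2, 0.1]
grip_width: 0.0754
grasp_force: 0.0
[0.4563 0.2673 0.1954] [ 2.e-04  1.e+00 -0.e+00 -5.e-04] [0.53 0.3  0.08 1.36 0.   0.53]
[[-0.    -0.95  -0.313  0.08 ]
 [ 1.    -0.    -0.     0.   ]
 [ 0.    -0.313  0.95  -0.179]
 [ 0.     0.     0.     1.   ]]
(778, array([0.4588, 0.266 , 0.0272]), array([0.4588, 0.2663, 0.0402]))
```

View pics/w1.png

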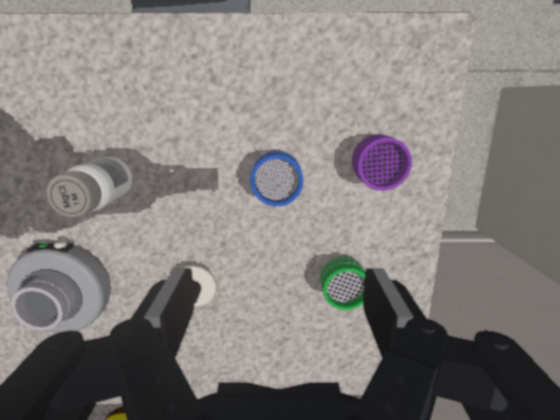

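The wrist view shows blue at (277,179), measured at (0.458, 0.266), in agreement with the other cameras. I'll descend and grip.

```bash
python3 -m creep '[[[-2,-1,40],[0,0,0]],[[0,0,50],[0,0,0]],[[0,0,50],[0,0,0]],[[0,0,25],[0,0,0]],[[0,0,17],[0,0,0]],[[0,0,0],[0,0,0]],[[0,0,0],[0,0,0]]]' 75; python3 -m creep '[[[0,0,0],[0,0,0]],[[0,0,0],[0,0,0]],[[0,0,0],[0,0,0]],[[0,0,0],[0,0,0]],[[0,0,0],[0,0,0]],[[0,0,0],[0,0,0]],[[0,0,0],[0,0,0]]]' 40
```

```text
clock: 3.1
eef_pos: [0.4586, 0.2675, 0.0146]
tool_rot: [-0.001, 1.0, 0.0, 0.001]
ft_force: [0.0, 0.1, -0.3]
grip_width: 0.0753
grasp_force: 0.0
clock: 3.98
eef_pos: [0.4586, 0.2664, 0.0135]
tool_rot: [-0.0, 1.0, -0.0, -0.0]
ft_force: [0.4, 0.2, -0.3]
grip_width: 0.0397
grasp_force: 0.0
```

```bash
python3 - <<'E'
from h import *
o=bot.get_obs();p=vision.camera("wrist");q=vision.camera("side")
cv2.imwrite("pics/w2.png",np.hstack([p["image"][:,:],cv2.resize(q["image"][200:380,180:420],(560,420))])[:, :1120])
im=cv2.imread("pics/w2.png");cv2.imwrite("pics/w2.png",cv2.resize(im,(800,300)))
print(o["grip_width"],o["grasp_force"])
E
```

```text
0.03965242822692293 0.0
```

View pics/w2.png

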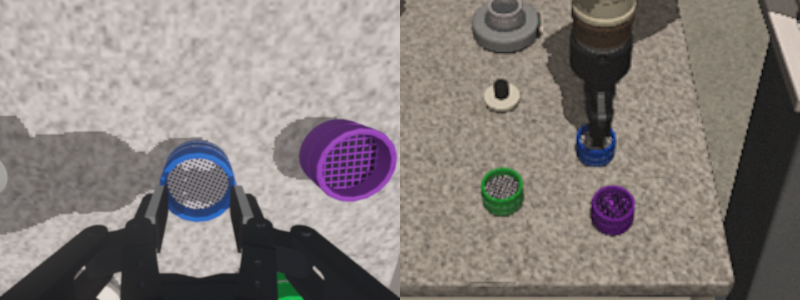

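```bash
python3 - <<'E'
from h import *
for n in ("wrist","top","side"):
    o=bot.get_obs();p=vision.camera(n);w=pts(p,o)
    print(n,o["eef_pos"].round(4),o["grip_width"])
    b=p["image"].astype(int); m=(b[...,0]>b[...,2]+30)&(b[...,0]>b[...,1]+20)&(np.hypot(w[...,0]-.457,w[...,1]-.266)<.06)
    q=w[m]; t=q[(q[:,2]>.037)&(q[:,2]<.045)]
    print(len(q),np.round(np.percentile(q[:,2],[1,50,99]),3), len(t), np.round(cv2.minEnclosingCircle(t[:,:2].astype(np.float32))[0],4),t[:,0].min().round(4),t[:,0].max().round(4),t[:,1].min().round(4),t[:,1].max().round(4))
E
```

```text
wrist [0.4587 0.2664 0.0136] 0.04005396664737553
4495 [0.014 0.038 0.042] 2447 [0.4584 0.266 ] 0.4314 0.485 0.2398 0.2922
top [0.4586 0.2665 0.0136] 0.0401136515703273
71 [0.026 0.039 0.184] 45 [0.4444 0.2615] 0.4301 0.4508 0.24 0.283
side [0.4586 0.2665 0.0136] 0.040186607170986016
262 [0.009 0.032 0.102] 85 [0.4588 0.2679] 0.4338 0.4853 0.245 0.2935
```

```bash
python3 - <<'E'
from h import *
o=bot.get_obs();p=vision.camera("wrist");q=vision.camera("side");w=pts(p,o)
a=cv2.resize(p["image"][170:420,130:430],(600,500)); b=cv2.resize(q["image"][225:335,255:335],(200,275))
b=cv2.copyMakeBorder(b,0,225,0,0,cv2.BORDER_CONSTANT)
cv2.imwrite("pics/w3.png",np.hstack([a,b]))
E
```

```text
(no output)
```

View pics/w3.png

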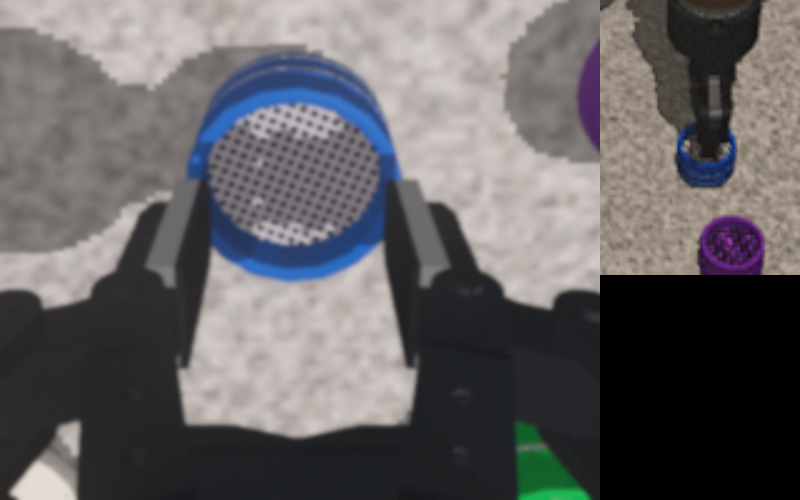

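```bash
python3 -m creep '[[[0,0,0],[0,0,0]],[[0,0,0],[0,0,0]],[[0,0,0],[0,0,0]],[[0,0,0],[0,0,0]]]' 20; python3 - <<'E'
from h import *
o=bot.get_obs();p=vision.camera("wrist");print(np.round(p["K"],1)); w=pts(p,o)
cv2.imwrite("pics/w4.png",cv2.resize(p["image"][170:420,130:430],(600,500)))
for r in (255,260,265,270,280,300): print(r,[(c,*np.round(w[r,c],3)) for c in range(205,355,12)])
E
```

```text
clock: 4.82
eef_pos: [0.4586, 0.2665, 0.0136]
tool_rot: [-0.0, 1.0, -0.0, -0.0]
ft_force: [-0.2, 0.4, -0.3]
grip_width: 0.02
grasp_force: 0.0
[[343.9   0.  278.3]
 [  0.  343.9 207.3]
 [  0.    0.    1. ]]
255 [(205, np.float64(0.473), np.float64(0.222), np.float64(0.001)), (217, np.float64(0.473), np.float64(0.229), np.float64(0.0)), (229, np.float64(0.453), np.float64(0.243), np.float64(0.04)), (241, np.float64(0.459), np.float64(0.247), np.float64(0.029)), (253, np.float64(0.459), np.float64(0.253), np.float64(0.028)), (265, np.float64(0.459), np.float64(0.26), np.float64(0.029)), (277, np.float64(0.458), np.float64(0.266), np.float64(0.029)), (289, np.float64(0.459), np.float64(0.272), np.float64(0.029)), (301, np.float64(0.459), np.float64(0.279), np.float64(0.029)), (313, np.float64(0.459), np.float64(0.285), np.float64(0.029)), (325, np.float64(0.453), np.float64(0.289), np.float64(0.04)), (337, np.float64(0.472), np.float64(0.303), np.float64(0.002)), (349, np.float64(0.473), np.float64(0.31), np.float64(0.0))]
260 [(205, np.float64(0.476), np.float64(0.222), np.float64(0.001
[... 3390 characters left out ...]
, (229, np.float64(0.452), np.float64(0.248), np.float64(0.081)), (241, np.float64(0.448), np.float64(0.254), np.float64(0.087)), (253, np.float64(0.455), np.float64(0.257), np.float64(0.076)), (265, np.float64(0.48), np.float64(0.26), np.float64(0.038)), (277, np.float64(0.481), np.float64(0.266), np.float64(0.037)), (289, np.float64(0.48), np.float64(0.272), np.float64(0.038)), (301, np.float64(0.465), np.float64(0.277), np.float64(0.061)), (313, np.float64(0.448), np.float64(0.279), np.float64(0.087)), (325, np.float64(0.448), np.float64(0.283), np.float64(0.086)), (337, np.float64(0.452), np.float64(0.289), np.float64(0.081)), (349, np.float64(0.505), np.float64(0.312), np.float64(0.0))]
```

View pics/w4.png

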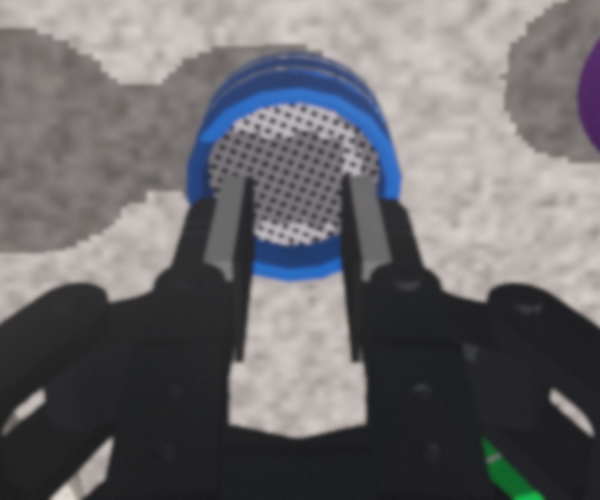

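The depth readings show why nothing was gripped. The fingertips are at about z = 0.055, roughly 40 mm higher than the reported TCP, so they closed in the air above the rim. Blue has not moved. I'll reopen and measure the real fingertip offset with both cameras.

```bash
python3 -m creep '[[[0,0,0],[0,0,0]],[[0,0,0],[0,0,0]],[[0,0,0],[0,0,0]],[[0,0,0],[0,0,0]],[[0,0,0],[0,0,0]]]' 75; python3 - <<'E'
from h import *
for n in ("wrist","side"):
    o=bot.get_obs();p=vision.camera(n); w=pts(p,o); im=p["image"].astype(int)
    m=(np.abs(w[...,0]-o["eef_pos"][0])<.016)&(np.abs(np.abs(w[...,1]-o["eef_pos"][1])-.044)<.012)&(w[...,2]>.012)&(w[...,2]<.12)
    q=w[m]; print(n,o["eef_pos"].round(4),o["grip_width"],len(q))
    for s in (-1,1):
        t=q[(q[:,1]-o["eef_pos"][1])*s>0]
        if len(t): t=t[np.argsort(t[:,2])]; print(s,np.round(t[:12:2],3).tolist())
E
```

```text
clock: 5.5
eef_pos: [0.4586, 0.2665, 0.0136]
tool_rot: [-0.0, 1.0, -0.0, -0.0]
ft_force: [0.6, -0.1, 0.2]
grip_width: 0.075
grasp_force: 0.0
wrist [0.4586 0.2665 0.0136] 0.07502468065393969 13884
-1 [[0.464, 0.229, 0.058], [0.452, 0.229, 0.059], [0.463, 0.229, 0.059], [0.456, 0.229, 0.059], [0.459, 0.229, 0.059], [0.465, 0.229, 0.059]]
1 [[0.464, 0.305, 0.058], [0.452, 0.304, 0.059], [0.463, 0.304, 0.059], [0.457, 0.304, 0.059], [0.459, 0.304, 0.059], [0.465, 0.304, 0.059]]
side [0.4587 0.2665 0.0136] 0.07477759200256133 90
-1 [[0.457, 0.227, 0.06], [0.462, 0.229, 0.062], [0.467, 0.23, 0.063], [0.467, 0.227, 0.067], [0.467, 0.229, 0.072]]
1 [[0.468, 0.31, 0.062], [0.468, 0.308, 0.063], [0.451, 0.31, 0.065], [0.464, 0.315, 0.068], [0.47, 0.31, 0.068], [0.451, 0.311, 0.069]]
```

Side and wrist cameras both put the open fingertips 45 mm above the reported TCP, and about 43 mm at grip width. I'll descend another 42 mm in small steps, watching force, and then close.

```bash
python3 -m creep '[[[0,0,14],[0,0,0]],[[0,0,14],[0,0,0]],[[0,0,14],[0,0,0]],[[0,0,0],[0,0,0]],[[0,0,0],[0,0,0]]]' 75; python3 -m creep '[[[0,0,0],[0,0,0]],[[0,0,0],[0,0,0]],[[0,0,0],[0,0,0]],[[0,0,0],[0,0,0]],[[0,0,0],[0,0,0]]]' 45
```

```text
clock: 6.22
eef_pos: [0.4587, 0.2665, -0.0285]
tool_rot: [-0.0, 1.0, -0.0, -0.0]
ft_force: [0.2, 0.2, 0.3]
grip_width: 0.0746
grasp_force: 0.0
clock: 6.85
eef_pos: [0.4596, 0.267, -0.0274]
tool_rot: [-0.0, 1.0, 0.001, 0.001]
ft_force: [-0.4, 0.1, 5.9]
grip_width: 0.0526
grasp_force: 63.0
```

```bash
python3 -m creep '[[[0,0,-40],[0,0,0]],[[0,0,-60],[0,0,0]],[[-12,-26,0],[0,0,0]],[[-24,-46,0],[0,0,0]],[[-24,-46,0],[0,0,0]],[[-24,-46,0],[0,0,0]],[[-24,-46,0],[0,0,0]],[[-24,-46,0],[0,0,0]],[[0,0,0],[0,0,0]],[[0,0,0],[0,0,0]],[[0,0,0],[0,0,0]]]'
cat >> h.py <<'E'
def held(cols, rz, cup=None, hz=None):
    """fit circles to the held piece's rim (height rz) and to the receiving rim, in wrist/top/side"""
    for n in ("wrist","top","side"):
        o=bot.get_obs();p=vision.camera(n);w=pts(p,o);e=o["eef_pos"]
        cv2.imwrite(f"pics/h_{n}.png",p["image"]); np.savez(f"h_{n}.npz",w=w,img=p["image"])
        im=cv2.cvtColor(p["image"],cv2.COLOR_BGR2HSV).astype(int)
        m=(im[...,0]>=cols[0])&(im[...,0]<=cols[1])&(im[...,1]>90)&(np.hypot(w[...,0]-e[0],w[...,1]-e[1])<.05)&(np.abs(w[...,2]-rz)<.02)
        q=w[m]; print(n,e.round(4),"n",len(q),end=" ")
        if len(q)<8: print(); continue
        top=np.percentile(q[:,2],95); t=q[np.abs(q[:,2]-top)<.006]
        (cx,cy),r=cv2.minEnclosingCircle(t[:,:2].astype(np.float32)); print("held rim z",top.round(4),"c",round(cx,4),round(cy,4),"r",round(r,4))
E
python3 - <<'E'
from h import *
held((100,130),.14)
w=np.load("h_wrist.npz")["w"]; print(ring(w,(.591,.011),.054,.066,.04))
w=np.load("h_side.npz")["w"]; print(ring(w,(.591,.011),.054,.066,.04))
E
```

```text
clock: 8.22
eef_pos: [0.5898, 0.0117, 0.0713]
tool_rot: [-0.001, 1.0, 0.0, -0.001]
ft_force: [0.9, 0.3, 0.4]
grip_width: 0.0521
grasp_force: 63.1
wrist [0.5898 0.0117 0.0713] n 8212 held rim z 0.1397 c 0.5896 0.012 r 0.028
top [0.59   0.0119 0.0714] n 0 
side [0.5902 0.0118 0.0716] n 109 held rim z 0.142 c 0.5902 0.0139 r 0.0267
(1041, array([0.5915, 0.0098, 0.0268]), array([0.5733, 0.0083, 0.0601]))
(132, array([0.5923, 0.0101, 0.0287]), array([0.5945, 0.0152, 0.0597]))
```

View pics/h_wrist.png

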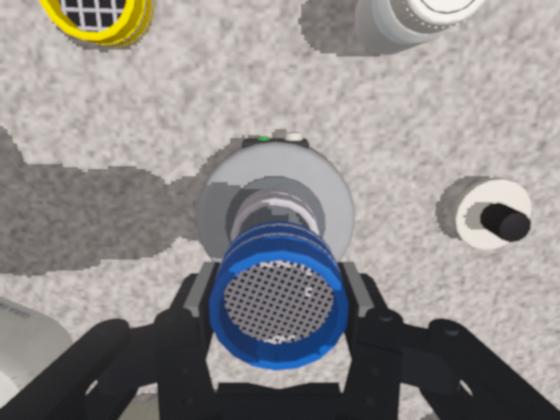

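The wrist view shows blue held level over the cup at (277,215–310). The offset to the cup is about +1.5 mm in x and −1.5 mm in y. I'll correct that and lower it.

```bash
python3 -m creep '[[[-1.5,-1.5,0],[0,0,0]],[[0,0,20],[0,0,0]],[[0,0,15],[0,0,0]],[[0,0,6],[0,0,0]],[[0,0,4],[0,0,0]],[[0,0,3],[0,0,0]],[[0,0,1],[0,0,0]],[[0,0,0],[0,0,0]]]'; python3 - <<'E'
from h import *
held((100,130),.09)
E
```

```text
clock: 9.38
eef_pos: [0.5925, 0.009, 0.0229]
tool_rot: [-0.0, 1.0, 0.0, 0.0]
ft_force: [-0.8, 0.1, -1.1]
grip_width: 0.0526
grasp_force: 63.1
wrist [0.5925 0.009  0.0229] n 8394 held rim z 0.0913 c 0.5923 0.0093 r 0.028
top [0.5925 0.009  0.0229] n 0 
side [0.5925 0.009  0.0229] n 94 held rim z 0.0936 c 0.5926 0.0114 r 0.0273
```

```bash
python3 -m creep '[[[0.5,0.7,1],[0,0,0]],[[0,0,1],[0,0,0]],[[0,0,0],[0,0,0]],[[0,0,0],[0,0,0]]]'
```

```text
clock: 10.02
eef_pos: [0.5925, 0.0091, 0.0226]
tool_rot: [0.0, 1.0, -0.0, 0.001]
ft_force: [-2.7, -2.0, 8.8]
grip_width: 0.0526
grasp_force: 64.2
```

```bash
python3 -m creep '[[[0,0,0],[0,0,0]],[[0,0,0],[0,0,0]],[[0,0,0],[0,0,0]],[[0,0,-30],[0,0,0]],[[0,0,-50],[0,0,0]],[[0,0,-50],[0,0,0]],[[0,0,0],[0,0,0]]]' 75; python3 - <<'E'
from h import *
for n in ("wrist","side"):
    o=bot.get_obs();p=vision.camera(n);w=pts(p,o); print(n,o["eef_pos"].round(4),ring(w,(.591,.0105),.083,.098),ring(w,(.58,.343),.034,.046))
    q=w[(np.hypot(w[...,0]-.591,w[...,1]-.0105)<.03)&(w[...,2]>.085)&(w[...,2]<.095)]; print(np.linalg.lstsq(np.c_[q[:,:2]-q[:,:2].mean(0),np.ones(len(q))],q[:,2],rcond=None)[0].round(4))
E
```

```text
clock: 10.9
eef_pos: [0.5952, 0.0098, 0.1557]
tool_rot: [-0.0, 1.0, 0.0, 0.005]
ft_force: [0.1, -0.5, 0.1]
grip_width: 0.075
grasp_force: 0.0
wrist [0.5952 0.0098 0.1557] (1470, array([0.5918, 0.0094, 0.0272]), array([0.5923, 0.0099, 0.0901])) (0, array([0., 0., 0.]), array([nan, nan, nan]))
[-0.0063 -0.0004  0.0898]
side [0.5934 0.0098 0.1528] (151, array([0.5916, 0.0104, 0.0289]), array([0.5906, 0.0124, 0.0891])) (208, array([0.5833, 0.3444, 0.028 ]), array([0.5825, 0.3462, 0.0404]))
[0.0103 0.0121 0.0895]
  return _methods._mean(a, axis=axis, dtype=dtype,
  ret = um.true_divide(
```

Blue is seated at (0.5917, 0.010), rim at 0.090 and level. Next is green.

```bash
python3 -m creep '[[[1,40,0],[0,0,0]],[[2,50,0],[0,0,0]],[[2,50,0],[0,0,0]],[[2,50,0],[0,0,0]],[[2,50,0],[0,0,0]],[[2,50,0],[0,0,0]],[[2,43,0],[0,0,0]],[[0,0,0],[0,0,0]],[[0,0,0],[0,0,0]],[[0,0,0],[0,0,0]]]'; python3 - <<'E'
from h import *
o=bot.get_obs();p=vision.camera("wrist");w=pts(p,o); print(o["eef_pos"].round(4),o["joint_pos"].round(2),ring(w,(.58,.343),.034,.046))
E
```

```text
clock: 12.25
eef_pos: [0.5786, 0.341, 0.1498]
tool_rot: [0.001, 1.0, -0.001, -0.001]
ft_force: [0.4, -1.1, 0.1]
grip_width: 0.0748
grasp_force: 0.0
[0.5786 0.341  0.1498] [ 0.53  0.61  0.46  1.42 -0.    0.53] (1031, array([0.582 , 0.3435, 0.0271]), array([0.5828, 0.3435, 0.0401]))
```

```bash
python3 -m creep '[[[-3,2,30],[0,0,0]],[[0,0,50],[0,0,0]],[[0,0,50],[0,0,0]],[[0,0,30],[0,0,0]],[[0,0,12],[0,0,0]],[[0,0,6],[0,0,0]],[[0,0,0],[0,0,0]],[[0,0,0],[0,0,0]]]'; python3 -m creep '[[[0,0,0],[0,0,0]],[[0,0,0],[0,0,0]],[[0,0,0],[0,0,0]],[[0,0,0],[0,0,0]]]' 45
```

```text
clock: 13.3
eef_pos: [0.5829, 0.3453, -0.0256]
tool_rot: [-0.0, 1.0, 0.001, 0.001]
ft_force: [0.1, 0.2, 0.0]
grip_width: 0.0751
grasp_force: 0.0
clock: 13.8
eef_pos: [0.5827, 0.3454, -0.0258]
tool_rot: [-0.0, 1.0, 0.001, 0.001]
ft_force: [0.5, 0.2, 5.7]
grip_width: 0.0531
grasp_force: 63.1
```

```bash
python3 -m creep '[[[0,0,-30],[0,0,0]],[[0,0,-50],[0,0,0]],[[0,0,-45],[0,0,0]],[[-1,-35,0],[0,0,0]],[[-1.5,-50,0],[0,0,0]],[[-1.5,-50,0],[0,0,0]],[[-1.5,-50,0],[0,0,0]],[[-1.5,-50,0],[0,0,0]],[[-1.5,-50,0],[0,0,0]],[[-1.5,-50,0],[0,0,0]],[[0,0,0],[0,0,0]],[[0,0,0],[0,0,0]]]'; python3 -m creep '[[[0,0,0],[0,0,0]]]'; python3 - <<'E'
from h import *
held((45,85),.14)
for n in ("wrist","side"):
    f=np.load(f"h_{n}.npz");w=f["w"];print(ring(w,(.5917,.01),.084,.096))
E
```

```text
clock: 15.3
eef_pos: [0.5914, 0.0098, 0.0973]
tool_rot: [0.0, 1.0, 0.0, -0.0]
ft_force: [0.2, -0.1, -0.7]
grip_width: 0.0531
grasp_force: 63.0
clock: 15.42
eef_pos: [0.5916, 0.011, 0.0974]
tool_rot: [-0.001, 1.0, 0.0, -0.0]
ft_force: [-0.1, 0.1, -0.4]
grip_width: 0.0526
grasp_force: 63.0
wrist [0.5916 0.011  0.0974] n 3659 held rim z 0.1595 c 0.5919 0.0112 r 0.0282
top [0.5916 0.0111 0.0975] n 0 
side [0.5916 0.0111 0.0975] n 99 held rim z 0.1591 c 0.592 0.0148 r 0.0271
(1139, array([0.5896, 0.0097, 0.0267]), array([0.5721, 0.0088, 0.0901]))
(137, array([0.5944, 0.011 , 0.0293]), array([0.5928, 0.0139, 0.0897]))
```

```bash
python3 -m creep '[[[0,-1,15],[0,0,0]],[[0,0,14],[0,0,0]],[[0,0,6],[0,0,0]],[[0,0,4],[0,0,0]],[[0,0,3],[0,0,0]],[[0,0,1],[0,0,0]],[[0,0,1],[0,0,0]],[[0,0,0],[0,0,0]]]'
```

```text
clock: 16.58
eef_pos: [0.592, 0.0087, 0.0542]
tool_rot: [-0.0, 1.0, -0.0, 0.0]
ft_force: [-1.7, 0.0, 1.7]
grip_width: 0.0531
grasp_force: 63.2
```

```bash
python3 -m creep '[[[0,0.3,1],[0,0,0]],[[0,0,0.5],[0,0,0]],[[0,0,0],[0,0,0]]]'; python3 -m creep '[[[0,0,0],[0,0,0]],[[0,0,0],[0,0,0]],[[0,0,0],[0,0,0]],[[0,0,-30],[0,0,0]],[[0,0,-50],[0,0,0]],[[0,0,-30],[0,0,0]],[[0,0,0],[0,0,0]],[[0,0,0],[0,0,0]]]' 75; python3 - <<'E'
from h import *
for n in ("wrist","side"):
    o=bot.get_obs();p=vision.camera(n);w=pts(p,o); print(n,o["eef_pos"].round(4),ring(w,(.591,.0105),.113,.128),ring(w,(.4545,-.09),.034,.046))
    q=w[(np.hypot(w[...,0]-.591,w[...,1]-.0105)<.03)&(w[...,2]>.115)&(w[...,2]<.125)]; print(np.linalg.lstsq(np.c_[q[:,:2]-q[:,:2].mean(0),np.ones(len(q))],q[:,2],rcond=None)[0].round(4))
E
```

```text
clock: 16.95
eef_pos: [0.5921, 0.0086, 0.0542]
tool_rot: [0.0, 1.0, -0.0, 0.001]
ft_force: [-4.0, -1.4, 9.5]
grip_width: 0.0525
grasp_force: 64.0
clock: 17.95
eef_pos: [0.5911, 0.009, 0.161]
tool_rot: [-0.0, 1.0, 0.0, -0.001]
ft_force: [-0.1, 0.6, -0.1]
grip_width: 0.0748
grasp_force: 0.0
wrist [0.5911 0.009  0.161 ] (1788, array([0.5917, 0.0094, 0.0272]), array([0.5923, 0.0091, 0.12  ])) (1065, array([ 0.4553, -0.091 ,  0.0272]), array([ 0.4647, -0.0914,  0.0399]))
[-0.0059  0.0011  0.1198]
side [0.5907 0.009  0.1604] (154, array([0.5923, 0.0085, 0.0289]), array([0.5921, 0.01  , 0.1193])) (121, array([ 0.4538, -0.091 ,  0.0302]), array([ 0.4567, -0.0862,  0.0395]))
[0.0026 0.0031 0.1198]
```

Green is home, rim at 0.120 and level. Yellow is next, at (0.4548, −0.0905).

```bash
python3 -m creep '[[[34,-25,0],[0,0,0]],[[34,-25,0],[0,0,0]],[[34,-25,0],[0,0,0]],[[34,-25,0],[0,0,0]],[[0,0,0],[0,0,0]],[[0,0,0],[0,0,0]],[[0,0,0],[0,0,0]]]'; python3 - <<'E'
from h import *
o=bot.get_obs();p=vision.camera("wrist");w=pts(p,o); print(o["eef_pos"].round(4),ring(w,(.4548,-.0905),.034,.046))
E
```

```text
clock: 18.92
eef_pos: [0.4564, -0.0905, 0.1617]
tool_rot: [-0.001, 1.0, 0.0, -0.0]
ft_force: [0.6, 0.1, 0.5]
grip_width: 0.0751
grasp_force: 0.0
[ 0.4564 -0.0905  0.1617] (964, array([ 0.4549, -0.0914,  0.0271]), array([ 0.4549, -0.0914,  0.0401]))
```

```bash
python3 -m creep '[[[1.5,-0.5,30],[0,0,0]],[[0,0,50],[0,0,0]],[[0,0,50],[0,0,0]],[[0,0,40],[0,0,0]],[[0,0,12],[0,0,0]],[[0,0,7],[0,0,0]],[[0,0,0],[0,0,0]],[[0,0,0],[0,0,0]]]'; python3 -m creep '[[[0,0,0],[0,0,0]],[[0,0,0],[0,0,0]],[[0,0,0],[0,0,0]],[[0,0,0],[0,0,0]]]' 45
```

```text
clock: 19.98
eef_pos: [0.4557, -0.0918, -0.0256]
tool_rot: [-0.0, 1.0, -0.0, 0.001]
ft_force: [0.2, 0.8, 0.0]
grip_width: 0.0748
grasp_force: 0.0
clock: 20.48
eef_pos: [0.4553, -0.0918, -0.0255]
tool_rot: [-0.0, 1.0, -0.0, 0.001]
ft_force: [0.1, 1.2, 7.1]
grip_width: 0.0517
grasp_force: 62.3
```

```bash
python3 -m creep '[[[0,0,-45],[0,0,0]],[[0,0,-55],[0,0,0]],[[0,0,-55],[0,0,0]],[[-17,12,0],[0,0,0]],[[-30,22,0],[0,0,0]],[[-30,22,0],[0,0,0]],[[-30,22,0],[0,0,0]],[[-30,22,0],[0,0,0]],[[0,0,0],[0,0,0]],[[0,0,0],[0,0,0]],[[0,0,0],[0,0,0]]]'; python3 - <<'E'
from h import *
held((20,38),.195)
for n in ("wrist","side"):
    f=np.load(f"h_{n}.npz");w=f["w"];print(ring(w,(.5917,.0094),.114,.126))
E
```

```text
clock: 21.85
eef_pos: [0.5902, 0.008, 0.1276]
tool_rot: [0.0, 1.0, -0.0, -0.001]
ft_force: [0.5, -0.5, -2.1]
grip_width: 0.0522
grasp_force: 63.2
wrist [0.5902 0.008  0.1276] n 8857 held rim z 0.1941 c 0.5904 0.0084 r 0.0279
top [0.5904 0.0079 0.1279] n 0 
side [0.5906 0.0079 0.1282] n 142 held rim z 0.1961 c 0.5906 0.012 r 0.0296
(1090, array([0.59  , 0.0093, 0.0267]), array([0.5719, 0.0095, 0.1201]))
(137, array([0.5914, 0.01  , 0.0285]), array([0.5919, 0.0107, 0.1196]))
```

```bash
python3 -m creep '[[[-1,0.8,15],[0,0,0]],[[0,0,14],[0,0,0]],[[0,0,6],[0,0,0]],[[0,0,4],[0,0,0]],[[0,0,3],[0,0,0]],[[0,0,2],[0,0,0]],[[0,0,1],[0,0,0]],[[0,0,0],[0,0,0]]]'
```

```text
clock: 23.0
eef_pos: [0.5926, 0.0093, 0.0845]
tool_rot: [-0.0, 1.0, -0.0, 0.001]
ft_force: [-2.9, 1.0, 4.8]
grip_width: 0.0516
grasp_force: 64.0
```

```bash
python3 -m creep '[[[0.5,0,0.7],[0,0,0]],[[0,0,0],[0,0,0]]]'; python3 -m creep '[[[0,0,0],[0,0,0]],[[0,0,0],[0,0,0]],[[0,0,0],[0,0,0]],[[0,0,-30],[0,0,0]],[[0,0,-50],[0,0,0]],[[0,0,-20],[0,0,0]],[[0,0,0],[0,0,0]],[[0,0,0],[0,0,0]]]' 75; python3 - <<'E'
from h import *
for n in ("wrist","side"):
    o=bot.get_obs();p=vision.camera(n);w=pts(p,o); print(n,o["eef_pos"].round(4),ring(w,(.591,.0095),.143,.158),ring(w,(.591,.1667),.036,.046,.02),ring(w,(.591,.1667),.012,.022))
    q=w[(np.hypot(w[...,0]-.591,w[...,1]-.0095)<.03)&(w[...,2]>.145)&(w[...,2]<.155)]; print(np.linalg.lstsq(np.c_[q[:,:2]-q[:,:2].mean(0),np.ones(len(q))],q[:,2],rcond=None)[0].round(4))
E
```

```text
clock: 23.25
eef_pos: [0.5926, 0.0093, 0.0845]
tool_rot: [-0.0, 1.0, -0.0, 0.001]
ft_force: [-2.5, -0.3, 8.4]
grip_width: 0.0518
grasp_force: 64.2
clock: 24.25
eef_pos: [0.5909, 0.0093, 0.1808]
tool_rot: [-0.0, 1.0, -0.0, -0.001]
ft_force: [0.5, 0.1, -0.6]
grip_width: 0.0748
grasp_force: 0.0
wrist [0.5909 0.0093 0.1808] (1962, array([0.5923, 0.0096, 0.0271]), array([0.5931, 0.01  , 0.15  ])) (431, array([0.5922, 0.1662, 0.0111]), array([0.5917, 0.1648, 0.0412])) (1595, array([0.5921, 0.1662, 0.0273]), array([0.5864, 0.1598, 0.0174]))
[-5.700e-03 -1.000e-04  1.497e-01]
side [0.5906 0.0093 0.1805] (168, array([0.593 , 0.0096, 0.0293]), array([0.5931, 0.0105, 0.1491])) (58, array([0.5928, 0.1657, 0.012 ]), array([0.5925, 0.1688, 0.0422])) (216, array([0.5926, 0.1674, 0.0271]), array([0.5914, 0.1748, 0.0183]))
[0.0034 0.0017 0.1495]
```

Yellow is home, rim at 0.150 and level. The lid is next, at (0.592, 0.1665). I'll grip the knob with the fingertips about 4 mm above the disc.

```bash
python3 -m creep '[[[-0.5,30,0],[0,0,0]],[[-0.5,50,0],[0,0,0]],[[0,50,0],[0,0,0]],[[0,27,0],[0,0,0]],[[0,0,40],[0,0,0]],[[0,0,50],[0,0,0]],[[0,0,50],[0,0,0]],[[0,0,20],[0,0,0]],[[0,0,0],[0,0,0]],[[0,0,0],[0,0,0]]]' 50;  python3 - <<'E'
from h import *
o=bot.get_obs();p=vision.camera("wrist");w=pts(p,o); print(o["eef_pos"].round(4),ring(w,(.592,.1665),.036,.046,.016),ring(w,(.592,.1665),.012,.022))
E
```

```text
clock: 25.6
eef_pos: [0.5932, 0.1664, 0.0229]
tool_rot: [-0.0, 1.0, 0.0, 0.0]
ft_force: [-0.3, -0.2, 0.3]
grip_width: 0.05
grasp_force: 0.0
[0.5932 0.1664 0.0229] (1330, array([0.592 , 0.1663, 0.0112]), array([0.5904, 0.1665, 0.0413])) (4543, array([0.5919, 0.1665, 0.0271]), array([0.5844, 0.1665, 0.0175]))
```

```bash
python3 -m creep '[[[1,0,20],[0,0,0]],[[0,0,15],[0,0,0]],[[0,0,7],[0,0,0]],[[0,0,0],[0,0,0]],[[0,0,0],[0,0,0]]]'; python3 -m creep '[[[0,0,0],[0,0,0]],[[0,0,0],[0,0,0]],[[0,0,0],[0,0,0]],[[0,0,0],[0,0,0]],[[0,0,0],[0,0,0]]]' 12
```

```text
clock: 26.28
eef_pos: [0.5923, 0.1664, -0.019]
tool_rot: [-0.0, 1.0, 0.0, 0.001]
ft_force: [-0.5, -0.2, -0.1]
grip_width: 0.05
grasp_force: 0.0
clock: 26.9
eef_pos: [0.5927, 0.1665, -0.0183]
tool_rot: [-0.0, 1.0, 0.0, 0.001]
ft_force: [-0.9, -0.4, 4.9]
grip_width: 0.0202
grasp_force: 59.8
```

```bash
python3 -m creep '[[[0,0,-40],[0,0,0]],[[0,0,-55],[0,0,0]],[[0,0,-55],[0,0,0]],[[0,0,-35],[0,0,0]],[[0,-30,0],[0,0,0]],[[0,-45,0],[0,0,0]],[[0,-45,0],[0,0,0]],[[0,-37,0],[0,0,0]],[[0,0,0],[0,0,0]],[[0,0,0],[0,0,0]],[[0,0,0],[0,0,0]]]'; python3 - <<'E'
from h import *
for n in ("wrist","side"):
    o=bot.get_obs();p=vision.camera(n);w=pts(p,o);e=o["eef_pos"]; cv2.imwrite(f"pics/l_{n}.png",p["image"])
    print(n,e.round(4),"disc",ring(w,e,e[2]+.029,e[2]+.041,.032),"yellow",ring(w,(.5925,.0096),.144,.156))
    q=w[(np.hypot(*(w[...,:2]-e[:2]).transpose(2,0,1))<.03)&(abs(w[...,2]-e[2]-.035)<.008)]; print(np.linalg.lstsq(np.c_[q[:,:2]-q[:,:2].mean(0),np.ones(len(q))],q[:,2],rcond=None)[0].round(4))
E
```

```text
clock: 28.28
eef_pos: [0.5916, 0.0104, 0.1652]
tool_rot: [-0.001, 1.0, 0.0, -0.0]
ft_force: [-0.1, 0.5, -1.2]
grip_width: 0.0202
grasp_force: 59.0
wrist [0.5916 0.0104 0.1652] disc (4135, array([0.5911, 0.0107, 0.0272]), array([0.5764, 0.0105, 0.2009])) yellow (1050, array([0.5905, 0.0094, 0.0268]), array([0.5727, 0.0087, 0.1501]))
[ 0.0888 -0.0003  0.2012]
side [0.5917 0.0105 0.1653] disc (169, array([0.5911, 0.0117, 0.0277]), array([0.5885, 0.0234, 0.2018])) yellow (155, array([0.593 , 0.0099, 0.0282]), array([0.5944, 0.0156, 0.1495]))
[ 0.0023 -0.0407  0.2015]
```

View pics/l_wrist.png

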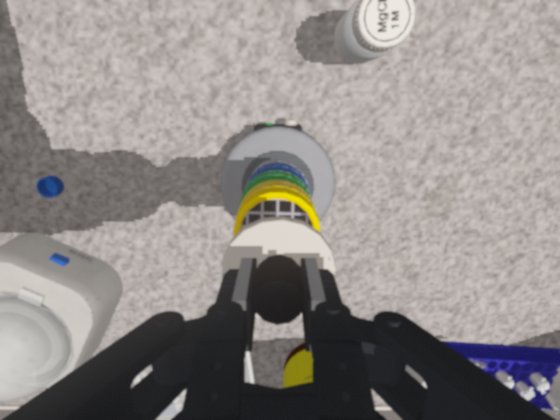

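The wrist view shows the lid held level, with its knob at (277,290), above the yellow rim at (277,200) and about 1 mm off the axis. I'll lower it.

```bash
python3 -m creep '[[[-1,-1,15],[0,0,0]],[[0,0,14],[0,0,0]],[[0,0,6],[0,0,0]],[[0,0,4],[0,0,0]],[[0,0,3],[0,0,0]],[[0,0,1.5],[0,0,0]],[[0,0,0],[0,0,0]],[[0,0,0],[0,0,0]]]'
```

```text
clock: 29.38
eef_pos: [0.5929, 0.0083, 0.1222]
tool_rot: [-0.0, 1.0, -0.0, 0.0]
ft_force: [0.1, 0.5, -0.5]
grip_width: 0.0202
grasp_force: 59.0
```

```bash
python3 -m creep '[[[0,0.7,1],[0,0,0]],[[0,0,1],[0,0,0]],[[0,0,0],[0,0,0]],[[0,0,0],[0,0,0]]]'
```

```text
clock: 29.88
eef_pos: [0.5932, 0.0087, 0.1217]
tool_rot: [-0.0, 1.0, -0.0, 0.001]
ft_force: [-2.3, -0.5, 7.4]
grip_width: 0.0196
grasp_force: 60.4
```

Contact at the expected seated height. I'll release, rise and check.

```bash
python3 -m creep '[[[0,0,0],[0,0,0]],[[0,0,0],[0,0,0]],[[0,0,0],[0,0,0]],[[0,0,-30],[0,0,0]],[[0,0,-40],[0,0,0]],[[60,0,-10],[0,0,0]],[[60,0,0],[0,0,0]],[[0,0,0],[0,0,0]],[[0,0,0],[0,0,0]],[[0,0,0],[0,0,0]]]' 60; python3 - <<'E'
from h import *
for n in ("wrist","top","side"):
    o=bot.get_obs();p=vision.camera(n);w=pts(p,o);e=o["eef_pos"]
    if n=="side": cv2.imwrite("pics/end.png",cv2.resize(p["image"][120:345,180:480],(800,600)))
    for k,c,a,b,r in [("disc",(.5925,.0096),.149,.165,.032),("knob",(.5925,.0096),.175,.187,.016),("red",(.459,-.2715),.034,.046,.036),("jar",(.4605,.0837),.078,.09,.03)]:
        try: print(n,k,ring(w,c,a,b,r))
        except Exception: print(n,k,"none")
    q=w[(np.hypot(w[...,0]-.5925,w[...,1]-.0096)<.026)&(abs(w[...,2]-.157)<.005)]; print(np.linalg.lstsq(np.c_[q[:,:2]-q[:,:2].mean(0),np.ones(len(q))],q[:,2],rcond=None)[0].round(4))
E
```

```text
clock: 31.12
eef_pos: [0.4745, 0.009, 0.2003]
tool_rot: [-0.0, 1.0, 0.0, 0.001]
ft_force: [-0.6, 0.5, -1.0]
grip_width: 0.0599
grasp_force: 0.0
wrist disc (2546, array([0.5922, 0.0091, 0.0276]), array([0.5826, 0.0098, 0.1574]))
wrist knob (610, array([0.5919, 0.0092, 0.0114]), array([0.5884, 0.0091, 0.1812]))
wrist red (512, array([ 0.4598, -0.2686,  0.026 ]), array([ 0.4607, -0.2516,  0.0397]))
wrist jar (1617, array([0.4617, 0.0831, 0.0203]), array([0.4603, 0.0821, 0.0846]))
[ 0.0114 -0.0044  0.1576]
top disc (0, array([0., 0., 0.]), array([nan, nan, nan]))
top knob (0, array([0., 0., 0.]), array([nan, nan, nan]))
top red (164, array([ 0.4581, -0.2716,  0.0272]), array([ 0.4581, -0.2714,  0.0401]))
top jar (258, array([0.4597, 0.084 , 0.0202]), array([0.4594, 0.0836, 0.085 ]))
[0. 0. 0.]
side disc (223, array([0.5939, 0.0103, 0.0285]), array([0.5927, 0.0197, 0.1579]))
side knob (50, array([0.5939, 0.0108, 0.0113]), array([0.593 , 0.0128, 0.1818]))
side red (72, array([ 0.4611, -0.2712,  0.0284]), array([ 0.4639, -0.2556,  0.0393]))
side jar (160, array([0.461 , 0.0837, 0.0216]), array([0.4619, 0.0882, 0.0851]))
[ 0.007  -0.0414  0.1581]
  return _methods._mean(a, axis=axis, dtype=dtype,
  ret = um.true_divide(
<stdin>:8: RuntimeWarning: Mean of empty slice.
```

View pics/end.png

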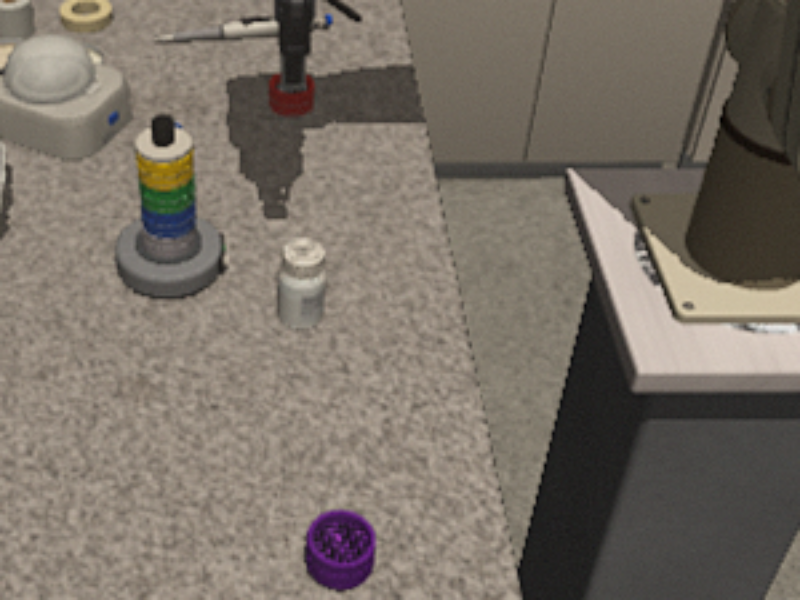

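The side view shows the full column upright at (165,190): blue, green, yellow and the lid. The disc is at z = 0.157 and the knob top at 0.181, which are the home heights. Jar and red sieve have not moved, and the gripper is clear.

```bash
python3 -c "
from workcell import workorder; print(workorder.job_done())"
```

```text
the job is handed in; nothing more can be done
None
```

I stacked blue, green, yellow and the lid on the shaker, all measured level at their seated heights, with the red sieve and jar unmoved, and handed the job in at about 31 s; the hand-in call gave no verdict.

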